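# Set the paint mixer's speed and start it

## Task

With a fingertip, push the lever of the paint mixer's rotary speed selector clockwise (seen from above), click by click, until it rests at the position with the orange mark, without going past it; then press the green start button fully down and let it come up again. Push only, do not pinch or force the lever, and leave the paint jar in the mixer's cup, the tin, the model hull and the brush where they are.

Things in the scene. Friction and masses are not known exactly. Their poses are not given: they have to be found in the camera images.
- mixer: Grey bench mixer for paint jars, fixed to the bench, housing 180 x 300 x 70 mm (x, y, z); origin at the centre of its underside, z up. Its flat top, 70 mm above the bench, carries a dark round dial plate with the selector, the green button near the -x, -y corner, and a black rubber cup (52 mm across, 18 mm high, centred at x +30, y +105 mm) holding the jar.
- dial_axis (a point): Point on the selector's vertical turning axis at the level of the mixer's flat top, at (15, -20, 70) mm in the mixer's frame; axes as the mixer's.
- selector (a joint): Selector angle (rad), growing clockwise from above. 7 spring detents 30 degrees apart: 0 (off, lever along the mixer's +y), 1, ... 6 (3.14 rad, lever along -y), passing over +x; end stops just beyond. Past half-way (15 degrees) it snaps on to the next detent by itself, ahead of the finger, else springs back. Starts in detent 0, 1 or 2. 2 to 4 N at the outer lever turns it.
- lever (a point): On the centre line of the selector's black lever, 36 mm from the axis, 21 mm above the mixer's top; x axis outward along the lever, z up. Lever: bar 14 mm wide, upright flat sides, from 14 mm behind the axis to 48 mm in front, 7 to 35 mm above the mixer's top, white line on top. The disc under it (radius 24 mm) reaches 9 mm above the mixer's top.
- pointer (a point): Point on the lever's centre line produced, 62 mm from the axis, at the level of the mixer's top; it comes over a mark when the selector stands in that mark's detent. Its x axis points outward along the lever, y to the lever's anticlockwise side.
- target_mark: Flat orange dot, 12 mm across, 1.6 mm high, printed on the dial plate 62 mm from the axis, at one of detents 3 to 6 (any of them); the other detents, 0 to 6, have smaller white dots. Origin at its centre on the mixer's top.
- start (a joint): Travel of the green start button (m): 0 up, 0.006 fully down; pressed down along -z against a spring, about 5 N fully down; it springs up when let go.
- start_top (a point): Centre of the top of the green start button, 28 mm across.
- jar_mid (a point): Centre (half-way up) of the loose blue paint jar with white cap, 35 mm across, 45 mm high, standing in the mixer's cup; its cap is about 49 mm above the mixer's top.
- tin_mid (a point): Centre (half-way up) of a loose aluminium tin, 64 mm across, 57 mm high, on the bench at the mixer's +y side.
- hull_mid (a point): Middle of the loose grey plastic model hull, about 110 x 74 x 40 mm, 20 mm above its underside, on the green cutting mat (3 mm thick) at the mixer's -y side.
- brush_grip (a point): Grip of a loose brush, 170 mm long, lying on the cutting mat.

How it is judged:
By the outcome, as a careful person would: the job done as asked, in the order asked, and still so for the second after the job is handed in, with the robot touching nothing.
It also fails if it takes over 54 s, if anything falls off the work surface, if the arm or the gripper's body presses on something with over 40 N, if the wrist force passes 120 N, or if a joint passes its speed limit or range.

## Robot

A 7-joint arm with a two-finger parallel gripper is mounted at the origin on the work surface. World frame = base frame: x ahead of the robot, y to its left, z up, the work surface at z = 0. Lengths are in mm, angles in rad, forces in N, time in s.
With the tool pointing down it reaches from about 350 to 900 mm from the base axis. Payload 19.9 kg.
Tool frame: the origin (TCP) lies midway between the tips of the shut fingers; the grasp point (between the pads) lies env.hold_point_z behind it (env.hold_point_z is the distance from the TCP to the grasp point, in mm); z points along the fingers, y is the line along which they close (so a half turn about z gives the same grasp; the last joint's range is limited). The gripper opens to 94 mm and grips with 3 to 60 N. Pads are 16 mm wide; open, the fingers measure 119 mm over their backs; the gripper's body (75 mm by 177 mm) begins 78 mm behind the grasp point.
Start: joints at [1.075, 0.417, -0.01, 1.614, 0.005, 1.111, -0.053], TCP at [273.98, -561.724, 205.425] pointing down, gripper open.
Joint ranges: [-2.81, 2.81], [-0.39, 2.02], [-1.27, 1.25], [0.06, 2.57], [-1.19, 4.33], [0.19, 2], [-2.82, 2.82]. Speed limits (rad/s): [1.89, 1.89, 2.39, 2.39, 3.01, 3.01, 3.01].

## Interface

Orientations are given as a unit quaternion [x, y, z, w].
In Python, from bench import observe, vision, order, env gives the robot as it stands.
- The arm moves only by the tool carry_out, never from a script. Its argument "motion" is a list of rows, each an object of numbers: "tx", "ty", "tz": the shift along the tool's x, y, z in m; "ax", "ay", "az": the turn, a rotation vector about the tool's x, y, z in degrees; "grip": the finger opening in m, from 0 to 0.094. A call has 1 to 8 rows; each row shifts and turns the commanded pose from where the row before left it, along the tool's axes as they then stand; what a row does not reach is not made up. A row lasts 1/10 s, in which the tool goes at most 50 mm and 8.59 degrees, less where a joint would pass 70% of its speed; a pose out of reach is approached as far as the arm can. A call is refused whole if a number of a shift passes 0.05 or a number of a turn 8.59, either way. A call with a gripper value outside its range is refused whole. The fingers move at their own pace and stop on an object; "force" is the grip in N (left out, the last holds). Time passes only in rows, so rows that do not move let the fingers close. It gives the time, the measured TCP pose, the force, the opening and the grip force at its end, in the units of the state.
- observe(): the state, without advancing time (a new reading comes with each control period).
- vision.grab_frame(name): name is "scene" or "top" or "wrist"; returns the picture (480x640x3 uint8, red, green, blue); there is no depth.
- vision.camera_info(name): a dict with "fx", "fy", "cx", "cy" (pixels), "extrinsics" (4x4, takes a point from camera to world coordinates); the wrist camera has in their place "tool_from_camera" (4x4, takes a point from camera to tool coordinates, whose origin is the TCP and whose axes are the flange's). Camera axes: x right, y down, z forward; pixel columns grow to the right and rows downward; lengths in mm; the calibration is good to about 2 mm. A picture is of the moment at which its call begins: read the wrist's pose just before it. camera_info takes no time and is no camera call.
- order.sign_off(): hands the job in; it is judged then, once.
The state is a dict: "t": time; "joint_positions": joint angles; "joint_velocities": joint speeds; "effort": joint torques, N m; "tcp_pos": TCP position; "ee_rot": TCP orientation; "ft_force": force on the tool from outside, world axes, zero at the start; "moment": the same for the moment, N m; "width": finger opening in mm; "grip_force": force on a finger pad.
Only numpy, scipy, OpenCV 4.12 (cv2) and the standard library are available. Lean on these libraries where they do the work, as an engineer would, in place of code of your own. Each camera call takes 0.05 s, during which the arm holds its last target. There are 200 camera calls.

## Working session

There is one attempt and no reset: what is moved stays moved. The work goes in short steps, Python scripts to look and compute and a tool call to move; the robot and the scene stay as the last step left them, time stands still between calls to the robot, and variables do not carry over. Pictures are saved under pics/ and viewed, at most 10 in all, crops included, and the job is handed in when it is done.

Besides the shell and the picture viewer there is one more tool, called as a command line: name --argument value ..., lists and objects as JSON in quotes. carry_out: Moves the arm, as the interface text tells. Its arguments: {"type":"object","properties":{"motion":{"type":"array"},"force":{"type":"number"}},"required":["motion"]}

```bash
mkdir -p pics; ls; python3 - <<'E'
from bench import observe, vision, order, env
import cv2,json
for n in("scene","top"):
    cv2.imwrite(f"pics/{n}0.png",vision.grab_frame(n)[:,:,::-1])
for n in("scene","top","wrist"):
    print(n,vision.camera_info(n))
print(observe(), env.hold_point_z)
E
```

```text
pics
scene {'fx': 556.5811490295508, 'fy': 556.5811490295508, 'cx': 311.63450921065333, 'cy': 241.11164518331046, 'extrinsics': array([[-7.75639050e-01,  3.65860565e-01, -5.14324909e-01,
         1.10485443e+03],
       [ 6.31128639e-01,  4.39504798e-01, -6.39149570e-01,
         6.75423113e+02],
       [-7.79135766e-03, -8.20354545e-01, -5.71802165e-01,
         7.19276130e+02],
       [ 0.00000000e+00,  0.00000000e+00,  0.00000000e+00,
         1.00000000e+00]])}
top {'fx': 437.06160983497097, 'fy': 437.06160983497097, 'cx': 319.20445548093113, 'cy': 241.13232681236738, 'extrinsics': array([[-8.07073025e-03, -9.96553302e-01,  8.25613736e-02,
         4.84418328e+02],
       [-9.99899539e-01,  9.00471581e-03,  1.09465211e-02,
        -3.46714323e+01],
       [-1.16522334e-02, -8.24647330e-02, -9.96525862e-01,
         9.36310138e+02],
       [ 0.00000000e+00,  0.00000000e+00,  0.00000000e+00,
         1.00000000e+00]])}
wrist {'fx': 428.57705469937343, 'fy': 428.57705469937343, 'cx': 320.03406335062596, 'cy': 237.71769188316355, 'tool_from_camera': array([[ 5.86286031e-04, -9.704363
[... 337 characters left out ...]
 array([ 1.0755326 ,  0.41793312, -0.01030385,  1.61411302,  0.00469976,
        1.11069023, -0.05303223]), 'joint_velocities': array([-0.00076949, -0.00312194, -0.00104825, -0.00045842,  0.00127842,
       -0.00025381, -0.00035107]), 'effort': array([ 1.57189563e-03, -8.52577686e+01,  6.39649630e-01, -4.26695216e+01,
       -4.89575369e-02,  1.64127880e-02,  6.00704468e-06]), 'tcp_pos': array([ 273.81081   , -561.45080623,  204.87648288]), 'ee_rot': array([ 9.74375024e-01,  2.24928875e-01, -1.67484904e-04, -5.34367390e-04]), 'ft_force': array([-1.07786879, -0.63093955,  0.5437181 ]), 'moment': array([-0.02356833, -0.00379073,  0.05209302]), 'grip_force': 0.0, 'width': 94.0128498189388} 18.8
```

View pics/top0.png

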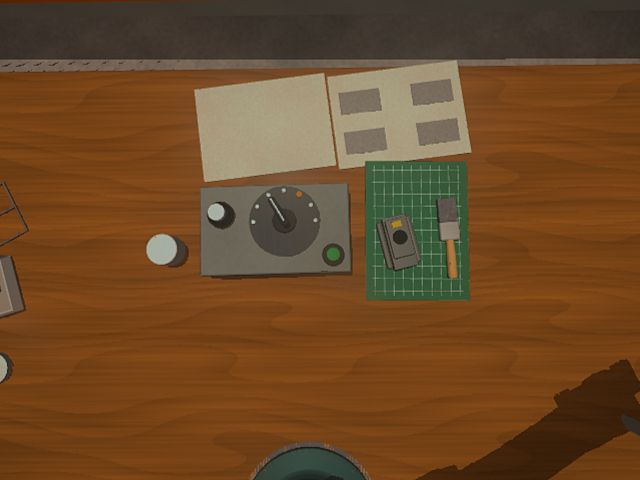

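View pics/scene0.png

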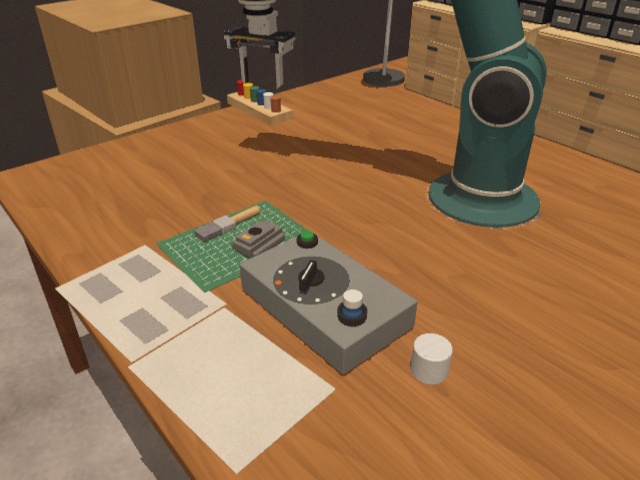

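The top view shows the mixer at about (201–351, 183–276), the dial at (285,220), and the lever pointing at the dot at (268,195), which is detent 2. The orange dot at (299,194) is detent 4, and the button is at (333,254). The scene view agrees, with orange at (278,283) and green at (307,237). Next I'll triangulate.

```bash
cat > h.py <<'E'
import numpy as np,cv2
from scipy.spatial.transform import Rotation as R
from bench import observe, vision
def cam(n,s=None):
    c=vision.camera_info(n)
    if n!="wrist": return c,c["extrinsics"]
    T=np.eye(4);T[:3,:3]=R.from_quat(s["ee_rot"]).as_matrix();T[:3,3]=s["tcp_pos"]
    return c,T@c["tool_from_camera"]
def ray(c,E,p):
    d=E[:3,:3]@np.array([(p[0]-c["cx"])/c["fx"],(p[1]-c["cy"])/c["fy"],1]);return E[:3,3],d/np.linalg.norm(d)
def plane(c,E,p,z):
    o,d=ray(c,E,p);return o+d*(z-o[2])/d[2]
def tri(rs):
    A=sum(np.eye(3)-np.outer(d,d) for o,d in rs);b=sum((np.eye(3)-np.outer(d,d))@o for o,d in rs);return np.linalg.solve(A,b)
def blobs(img,lo,hi,roi,amin=8):
    h=cv2.cvtColor(img,cv2.COLOR_RGB2HSV);m=cv2.inRange(h,lo,hi)
    x0,y0,x1,y1=roi;k=np.zeros_like(m);k[y0:y1,x0:x1]=m[y0:y1,x0:x1]
    n,_,st,ce=cv2.connectedComponentsWithStats(k)
    return [(ce[i].round(1),st[i,4],st[i,2:4]) for i in range(1,n) if st[i,4]>=amin]
OR=((5,140,120),(18,255,255));GR=((50,120,60),(75,255,255));WH=((0,0,150),(180,70,255))
E
python3 - <<'E'
from h import *
t=cv2.imread("pics/top0.png")[:,:,::-1].copy();s=cv2.imread("pics/scene0.png")[:,:,::-1].copy()
print("OR",blobs(t,*OR,(245,180,325,260)),blobs(s,*OR,(265,255,300,300)))
print("GR",blobs(t,*GR,(320,235,350,270)),blobs(s,*GR,(290,220,325,255)))
print("WH",blobs(t,*WH,(245,180,325,235),3))
E
```

```text
OR [(array([288.4, 181.5]), np.int32(238), array([80,  5], dtype=int32)), (array([298.8, 193.5]), np.int32(28), array([6, 6], dtype=int32))] [(array([277.7, 282.1]), np.int32(26), array([7, 5], dtype=int32))]
GR [(array([333. , 253.7]), np.int32(136), array([13, 13], dtype=int32))] [(array([306.9, 235.9]), np.int32(117), array([13, 11], dtype=int32))]
WH [(array([283.3, 189.9]), np.int32(9), array([4, 3], dtype=int32)), (array([267.9, 194.5]), np.int32(8), array([3, 4], dtype=int32)), (array([276.7, 209.2]), np.int32(27), array([14, 22], dtype=int32)), (array([310.3, 204.3]), np.int32(10), array([4, 4], dtype=int32)), (array([256.7, 206. ]), np.int32(7), array([3, 3], dtype=int32)), (array([314.9, 219.9]), np.int32(8), array([3, 3], dtype=int32)), (array([252.8, 221.7]), np.int32(9), array([3, 4], dtype=int32))]
```

```bash
python3 - <<'E'
from h import *
ct,Et=cam("top");cs,Es=cam("scene")
o=tri([ray(ct,Et,(298.8,193.5)),ray(cs,Es,(277.7,282.1))]);g=tri([ray(ct,Et,(333,253.7)),ray(cs,Es,(306.9,235.9))])
print("orange",o,"green",g)
D=np.array([(252.8,221.7),(256.7,206),(267.9,194.5),(283.3,189.9),(298.8,193.5),(310.3,204.3),(314.9,219.9)])
P=np.array([plane(ct,Et,p,71) for p in D])[:,:2]
A=np.c_[2*P,np.ones(7)];c=np.linalg.lstsq(A,(P**2).sum(1),rcond=None)[0];print("axis",c[:2],"r",np.sqrt(c[2]+c[:2]@c[:2]))
v=P-c[:2];print("dot angles",np.degrees(np.arctan2(v[:,1],v[:,0])).round(1))
L=plane(ct,Et,(276.7,209.2),105)[:2]-c[:2];print("lever line mid",L,np.degrees(np.arctan2(L[1],L[0])))
s=observe();print(s["tcp_pos"],R.from_quat(s["ee_rot"]).as_matrix().round(3))
E
```

```text
orange [652.95745478  14.40871178  71.46489923] green [530.53584894 -52.38628606  85.99584713]
axis [597.92599097  45.07830248] r 62.07129370624987
dot angles [ 91.5  61.2  31.1   0.9 -28.9 -58.7 -89.3]
lever line mid [17.70130923 10.6011373 ] 30.916970679623475
[ 273.81081    -561.45080623  204.87648288] [[ 0.899  0.438 -0.001]
 [ 0.438 -0.899  0.001]
 [-0.    -0.001 -1.   ]]
```

carry_out --motion '[{"tx":0.02,"ty":-0.015,"grip":0},{"tx":0.034,"ty":-0.025},{"tx":0.034,"ty":-0.025},{"tx":0.034,"ty":-0.025},{"tx":0.034,"ty":-0.025},{"tx":0.034,"ty":-0.025},{"tx":0.034,"ty":-0.025},{"tx":0.034,"ty":-0.025}]' --force 10

```text
schema error: expected keys tx, ty, tz, ax, ay, az, grip
```

carry_out --motion '[{"tx":0.034,"ty":-0.025},{"tx":0.034,"ty":-0.025},{"tx":0.034,"ty":-0.025},{"tx":0.034,"ty":-0.025},{"tx":0.034,"ty":-0.025},{"tx":0.034,"ty":-0.025},{"tx":0.034,"ty":-0.025},{"tx":0.03,"ty":-0.025}]'

```text
schema error: expected keys tx, ty, tz, ax, ay, az, grip
```

All keys are required in every row.

carry_out --motion '[{"tx":0.02,"ty":-0.015,"tz":0,"ax":0,"ay":0,"az":0,"grip":0},{"tx":0.034,"ty":-0.025,"tz":0,"ax":0,"ay":0,"az":0,"grip":0},{"tx":0.034,"ty":-0.025,"tz":0,"ax":0,"ay":0,"az":0,"grip":0},{"tx":0.034,"ty":-0.025,"tz":0,"ax":0,"ay":0,"az":0,"grip":0},{"tx":0.034,"ty":-0.025,"tz":0,"ax":0,"ay":0,"az":0,"grip":0},{"tx":0.034,"ty":-0.025,"tz":0,"ax":0,"ay":0,"az":0,"grip":0},{"tx":0.034,"ty":-0.025,"tz":0,"ax":0,"ay":0,"az":0,"grip":0},{"tx":0.034,"ty":-0.025,"tz":0,"ax":0,"ay":0,"az":0,"grip":0}]' --force 10

```text
t: 0.9
tcp_pos: [422.9, -276.2, 205.4]
ee_rot: [0.974, 0.225, -0.0, -0.0]
ft_force: [0.8, 0.4, 0.0]
width: 33.4
grip_force: 0.0
```

carry_out --motion '[{"tx":0.039,"ty":-0.029,"tz":0,"ax":0,"ay":0,"az":0,"grip":0},{"tx":0.039,"ty":-0.029,"tz":0,"ax":0,"ay":0,"az":0,"grip":0},{"tx":0.039,"ty":-0.029,"tz":0,"ax":0,"ay":0,"az":0,"grip":0},{"tx":0.039,"ty":-0.029,"tz":0,"ax":0,"ay":0,"az":0,"grip":0},{"tx":0.039,"ty":-0.029,"tz":0,"ax":0,"ay":0,"az":0,"grip":0},{"tx":0.039,"ty":-0.029,"tz":0,"ax":0,"ay":0,"az":0,"grip":0},{"tx":0.035,"ty":-0.029,"tz":0,"ax":0,"ay":0,"az":0,"grip":0},{"tx":0.025,"ty":-0.025,"tz":0,"ax":0,"ay":0,"az":0,"grip":0}]'

```text
t: 1.7
tcp_pos: [587.5, 58.7, 205.1]
ee_rot: [0.974, 0.226, -0.0, -0.0]
ft_force: [0.5, -0.5, 0.1]
width: 0.6
grip_force: 0.0
```

carry_out --motion '[{"tx":0.02,"ty":-0.01,"tz":0,"ax":0,"ay":0,"az":0,"grip":0},{"tx":0.017,"ty":-0.01,"tz":0.02,"ax":0,"ay":0,"az":0,"grip":0},{"tx":0,"ty":0,"tz":0.03,"ax":0,"ay":0,"az":0,"grip":0},{"tx":0,"ty":0,"tz":0,"ax":0,"ay":0,"az":0,"grip":0}]'

```text
t: 2.1
tcp_pos: [609.3, 90.1, 151.7]
ee_rot: [0.974, 0.225, -0.003, -0.0]
ft_force: [-1.2, -0.8, 0.3]
width: 0.6
grip_force: 0.0
```

```bash
python3 - <<'E'
from h import *
s=observe();i=vision.grab_frame("wrist");cv2.imwrite("pics/w1.png",i[:,:,::-1])
print(s["tcp_pos"])
c,E=cam("wrist",s)
for b in blobs(i,*OR,(0,0,640,480),20):print("OR",b,plane(c,E,b[0],71))
for b in blobs(i,*WH,(0,0,640,480),10):print("WH",b,plane(c,E,b[0],71))
E
```

```text
[609.30561319  90.14631671 151.68542399]
OR (array([210.7, 154. ]), np.int32(69323), array([640, 369], dtype=int32)) [632.3341602  172.37144249  71.        ]
OR (array([458.9, 237.1]), np.int32(299), array([20, 19], dtype=int32)) [653.23590653  14.08116243  71.        ]
OR (array([ 87. , 442.1]), np.int32(9281), array([178,  54], dtype=int32)) [407.3170111  174.29475322  71.        ]
WH (array([450.,  59.]), np.int32(43554), array([437, 170], dtype=int32)) [740.2702001   71.45587631  71.        ]
WH (array([615.7, 147.5]), np.int32(5469), array([ 69, 163], dtype=int32)) [741.03254673 -41.04616289  71.        ]
WH (array([205.2, 207. ]), np.int32(34032), array([343, 292], dtype=int32)) [601.30926831 163.17857196  71.        ]
WH (array([ 16.7, 194.1]), np.int32(2912), array([41, 94], dtype=int32)) [558.16729115 269.29106481  71.        ]
WH (array([370.1, 196.4]), np.int32(166), array([15, 14], dtype=int32)) [651.51847404  75.56643614  71.        ]
WH (array([522. , 296.4]), np.int32(12578), array([165, 174], dtype=int32)) [637.09262438 -42.5852857   71.        ]
WH (array([421.4, 205
[... 297 characters left out ...]
04819  71.        ]
WH (array([607.4, 317.8]), np.int32(803), array([ 89, 122], dtype=int32)) [ 648.97421138 -100.70219056   71.        ]
WH (array([636.6, 361.5]), np.int32(13), array([6, 8], dtype=int32)) [ 631.36635167 -136.94157627   71.        ]
WH (array([508.2, 453.5]), np.int32(340), array([68, 64], dtype=int32)) [531.19608984 -98.97977303  71.        ]
WH (array([533.3, 417.9]), np.int32(15), array([10,  5], dtype=int32)) [563.88392968 -98.88489186  71.        ]
WH (array([490.6, 422. ]), np.int32(47), array([11, 11], dtype=int32)) [547.93341938 -73.96985238  71.        ]
WH (array([633. , 464.1]), np.int32(18), array([6, 6], dtype=int32)) [ 563.07817624 -184.12894058   71.        ]
```

View pics/w1.png

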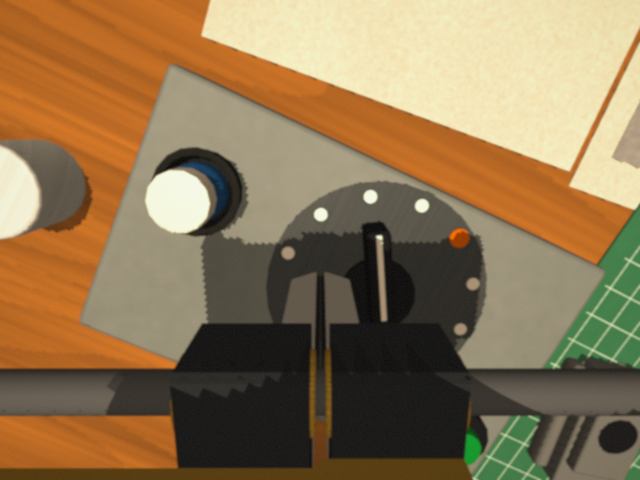

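carry_out --motion '[{"tx":0.005,"ty":0,"tz":0.01,"ax":0,"ay":0,"az":-5,"grip":0},{"tx":0,"ty":0,"tz":0.02,"ax":0,"ay":0,"az":0,"grip":0},{"tx":0,"ty":0,"tz":0.02,"ax":0,"ay":0,"az":0,"grip":0},{"tx":0,"ty":0,"tz":0.012,"ax":0,"ay":0,"az":0,"grip":0},{"tx":0,"ty":0,"tz":0,"ax":0,"ay":0,"az":0,"grip":0}]'

```text
t: 2.65
tcp_pos: [615.5, 91.8, 93.2]
ee_rot: [0.964, 0.267, -0.001, -0.0]
ft_force: [-1.0, -0.3, -0.2]
width: 0.4
grip_force: 0.0
```

carry_out --motion '[{"tx":0,"ty":0,"tz":0.006,"ax":0,"ay":0,"az":0,"grip":0},{"tx":0,"ty":0.003,"tz":0,"ax":0,"ay":0,"az":0,"grip":0},{"tx":0,"ty":0.003,"tz":0,"ax":0,"ay":0,"az":0,"grip":0},{"tx":0,"ty":0.003,"tz":0,"ax":0,"ay":0,"az":0,"grip":0},{"tx":0,"ty":0.002,"tz":0,"ax":0,"ay":0,"az":0,"grip":0},{"tx":0,"ty":0.001,"tz":0,"ax":0,"ay":0,"az":0,"grip":0},{"tx":0,"ty":0,"tz":0,"ax":0,"ay":0,"az":0,"grip":0}]'

```text
t: 3.35
tcp_pos: [622.1, 82.1, 87.5]
ee_rot: [0.964, 0.267, 0.0, -0.0]
ft_force: [0.8, 1.2, 0.8]
width: 0.6
grip_force: 0.1
```

carry_out --motion '[{"tx":0.0009,"ty":0.0021,"tz":0,"ax":0,"ay":0,"az":3,"grip":0},{"tx":0.0009,"ty":0.0021,"tz":0,"ax":0,"ay":0,"az":3,"grip":0},{"tx":0.0009,"ty":0.0021,"tz":0,"ax":0,"ay":0,"az":3,"grip":0},{"tx":0.0009,"ty":0.0021,"tz":0,"ax":0,"ay":0,"az":3,"grip":0},{"tx":0,"ty":0,"tz":0,"ax":0,"ay":0,"az":0,"grip":0}]'

```text
t: 3.85
tcp_pos: [629.1, 76.3, 87.5]
ee_rot: [0.986, 0.165, 0.0, -0.0]
ft_force: [-0.5, 1.8, 0.4]
width: 0.8
grip_force: 0.2
```

carry_out --motion '[{"tx":0.0009,"ty":0.0021,"tz":0,"ax":0,"ay":0,"az":3,"grip":0},{"tx":0.0009,"ty":0.0021,"tz":0,"ax":0,"ay":0,"az":3,"grip":0},{"tx":0.0006,"ty":0.0014,"tz":0,"ax":0,"ay":0,"az":2,"grip":0},{"tx":0,"ty":0,"tz":0,"ax":0,"ay":0,"az":0,"grip":0}]'

```text
t: 4.25
tcp_pos: [632.9, 71.3, 87.4]
ee_rot: [0.995, 0.096, -0.0, 0.0]
ft_force: [0.2, 0.3, 0.8]
width: 0.8
grip_force: 0.0
```

```bash
cat > look.py <<'E'
import sys
from h import *
n=sys.argv[1]
s=observe();i=vision.grab_frame("wrist");t=vision.grab_frame("scene")
cv2.imwrite(f"pics/{n}.png",np.hstack([cv2.resize(i[100:420,220:560],(400,376)),cv2.resize(t[210:330,230:420],(395,250))[:250] if 0 else cv2.resize(t[210:330,240:368],(400,376))])[:,:,::-1])
p=s["tcp_pos"];r=R.from_quat(s["ee_rot"]).as_matrix();x=r[:2,0];v=p[:2]-[598,45]
print(p,"tool x deg",np.degrees(np.arctan2(x[1],x[0])),"tool coords",v@x,v@r[:2,1],s["ft_force"])
c,E=cam("wrist",s)
for b in blobs(i,*WH,(250,120,560,440),10):
    q=plane(c,E,b[0],105)[:2]-[598,45]
    if np.hypot(*q)<55:print("white",b,np.hypot(*q),np.degrees(np.arctan2(q[1],q[0])))
E
python3 look.py w2
```

```text
[632.86018566  71.32641037  87.40707974] tool x deg 11.01361654451834 tool coords 39.24758122023138 -19.181755361921223 [0.16353939 0.25187629 0.83282069]
```

View pics/w2.png

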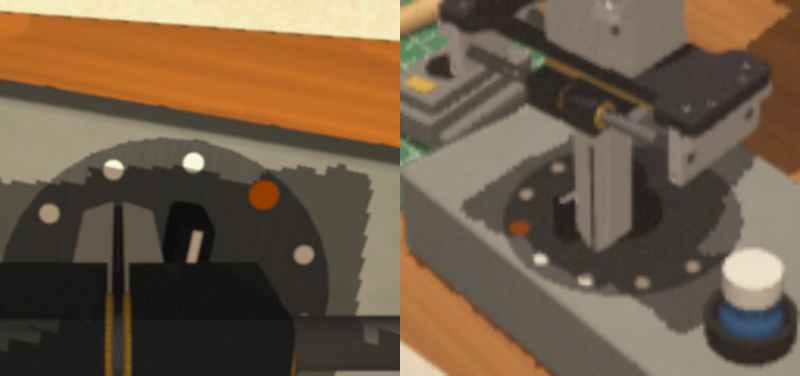

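The wrist view (left half) shows the lever end at (188,205), standing clear of the finger and pointing at the white dot (193,162) one before the orange (264,194). It has snapped to detent 3, so I'll make the second click.

carry_out --motion '[{"tx":0.0009,"ty":0.0021,"tz":0,"ax":0,"ay":0,"az":3,"grip":0},{"tx":0.0009,"ty":0.0021,"tz":0,"ax":0,"ay":0,"az":3,"grip":0},{"tx":0.0009,"ty":0.0021,"tz":0,"ax":0,"ay":0,"az":3,"grip":0},{"tx":0.0009,"ty":0.0021,"tz":0,"ax":0,"ay":0,"az":3,"grip":0},{"tx":0.0009,"ty":0.0021,"tz":0,"ax":0,"ay":0,"az":3,"grip":0},{"tx":0.0009,"ty":0.0021,"tz":0,"ax":0,"ay":0,"az":3,"grip":0},{"tx":0.0009,"ty":0.0021,"tz":0,"ax":0,"ay":0,"az":3,"grip":0},{"tx":0,"ty":0,"tz":0,"ax":0,"ay":0,"az":0,"grip":0}]'

```text
t: 5.15
tcp_pos: [639.7, 57.1, 87.4]
ee_rot: [0.996, -0.087, 0.0, -0.0]
ft_force: [1.2, 0.4, 0.3]
width: 0.2
grip_force: 0.3
```

carry_out --motion '[{"tx":0.0009,"ty":0.0021,"tz":0,"ax":0,"ay":0,"az":3,"grip":0},{"tx":0.0009,"ty":0.0021,"tz":0,"ax":0,"ay":0,"az":3,"grip":0},{"tx":0.0006,"ty":0.0014,"tz":0,"ax":0,"ay":0,"az":2,"grip":0},{"tx":0,"ty":0,"tz":0,"ax":0,"ay":0,"az":0,"grip":0}]'

```text
t: 5.55
tcp_pos: [640.7, 50.9, 87.4]
ee_rot: [0.988, -0.156, -0.0, 0.0]
ft_force: [-0.2, 0.6, -0.2]
width: 0.2
grip_force: 0.0
```

```bash
python3 look.py w3
```

```text
[640.66764375  50.92111629  87.42004477] tool x deg -17.966946900805244 tool coords 38.760463123414596 -18.7939844210485 [-0.20454927  0.57449552 -0.24341542]
```

View pics/w3.png

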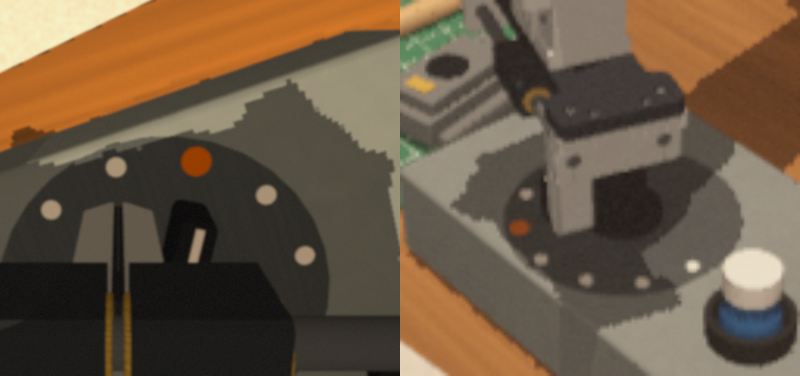

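The wrist view shows the lever end at (190,205) pointing at the orange dot (197,162), so it's in detent 4. I'll back off, lift, and move next to the button for a close look.

carry_out --motion '[{"tx":0,"ty":-0.006,"tz":0,"ax":0,"ay":0,"az":0,"grip":0},{"tx":0,"ty":-0.006,"tz":0,"ax":0,"ay":0,"az":0,"grip":0},{"tx":0,"ty":0,"tz":-0.02,"ax":0,"ay":0,"az":0,"grip":0},{"tx":0,"ty":0,"tz":-0.03,"ax":0,"ay":0,"az":0,"grip":0},{"tx":0,"ty":0,"tz":-0.015,"ax":0,"ay":0,"az":0,"grip":0},{"tx":-0.02,"ty":0.025,"tz":0,"ax":0,"ay":0,"az":0,"grip":0},{"tx":-0.02,"ty":0.025,"tz":0,"ax":0,"ay":0,"az":0,"grip":0},{"tx":-0.02,"ty":0.025,"tz":0,"ax":0,"ay":0,"az":0,"grip":0}]'

```text
t: 6.45
tcp_pos: [563.2, 9.6, 152.2]
ee_rot: [0.988, -0.156, -0.0, -0.0]
ft_force: [0.9, 0.3, -0.3]
width: 0.6
grip_force: 0.0
```

carry_out --motion '[{"tx":-0.02,"ty":0.025,"tz":0,"ax":0,"ay":0,"az":0,"grip":0},{"tx":-0.02,"ty":0.025,"tz":0,"ax":0,"ay":0,"az":0,"grip":0},{"tx":-0.013,"ty":0.019,"tz":0,"ax":0,"ay":0,"az":0,"grip":0},{"tx":0,"ty":0,"tz":0,"ax":0,"ay":0,"az":0,"grip":0},{"tx":0,"ty":0,"tz":0,"ax":0,"ay":0,"az":0,"grip":0}]'

```text
t: 6.95
tcp_pos: [492.9, -39.3, 152.7]
ee_rot: [0.988, -0.156, 0.0, -0.0]
ft_force: [0.3, -1.1, 0.6]
width: 0.5
grip_force: 0.0
```

```bash
python3 - <<'E'
from h import *
s=observe();i=vision.grab_frame("wrist");cv2.imwrite("pics/w4.png",i[:,:,::-1])
c,E=cam("wrist",s);t=vision.grab_frame("top");ct,Et=cam("top");r=R.from_quat(s["ee_rot"]).as_matrix()
print(s["tcp_pos"])
for b in blobs(i,*GR,(200,100,480,470),150):
    g=tri([ray(c,E,b[0]),ray(ct,Et,(333,253.7))])
    print(b,plane(c,E,b[0],86),g,"tool shift",r.T@(g-s["tcp_pos"]))
E
```

```text
[492.87868929 -39.26099684 152.65569862]
(array([321.6, 187.9]), np.int32(1891), array([49, 49], dtype=int32)) [530.19864944 -52.78088916  86.        ] [530.06772179 -52.37151438  84.05648138] tool shift [39.3822274   0.99949246 68.62072278]
```

View pics/w4.png

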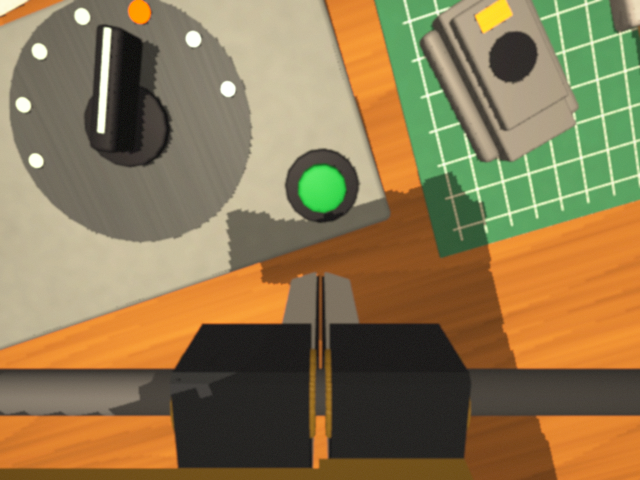

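The view shows the green button at (322,188) with a dark collar. The finger is short of it by tx 39, ty 1 mm, and the button top is at about 84–86 mm. The lever still points to the orange dot.

carry_out --motion '[{"tx":0.02,"ty":0.001,"tz":0,"ax":0,"ay":0,"az":0,"grip":0},{"tx":0.019,"ty":0,"tz":0,"ax":0,"ay":0,"az":0,"grip":0},{"tx":0,"ty":0,"tz":0.025,"ax":0,"ay":0,"az":0,"grip":0},{"tx":0,"ty":0,"tz":0.025,"ax":0,"ay":0,"az":0,"grip":0},{"tx":0,"ty":0,"tz":0.012,"ax":0,"ay":0,"az":0,"grip":0},{"tx":0,"ty":0,"tz":0,"ax":0,"ay":0,"az":0,"grip":0},{"tx":0,"ty":0,"tz":0,"ax":0,"ay":0,"az":0,"grip":0}]'

```text
t: 7.75
tcp_pos: [529.6, -52.1, 91.0]
ee_rot: [0.988, -0.156, -0.0, -0.0]
ft_force: [-2.1, 0.8, 2.6]
width: 0.5
grip_force: 1.0
```

carry_out --motion '[{"tx":0,"ty":0,"tz":0.002,"ax":0,"ay":0,"az":0,"grip":0},{"tx":0,"ty":0,"tz":0.002,"ax":0,"ay":0,"az":0,"grip":0},{"tx":0,"ty":0,"tz":0.001,"ax":0,"ay":0,"az":0,"grip":0},{"tx":0,"ty":0,"tz":0.001,"ax":0,"ay":0,"az":0,"grip":0},{"tx":0,"ty":0,"tz":0,"ax":0,"ay":0,"az":0,"grip":0}]'

```text
t: 8.25
tcp_pos: [530.1, -52.3, 85.9]
ee_rot: [0.988, -0.156, 0.001, -0.0]
ft_force: [-5.8, 3.4, 23.0]
width: 0.4
grip_force: 11.7
```

```bash
python3 - <<'E'
from h import *
s=observe();print(s["tcp_pos"],s["ft_force"],s["moment"])
t=vision.grab_frame("scene");a=cv2.imread("pics/scene0.png")[:,:,::-1]
f=lambda i:cv2.resize(i[190:280,260:360],(400,360),interpolation=cv2.INTER_CUBIC)
cv2.imwrite("pics/s5.png",np.hstack([f(a),f(t)])[:,:,::-1])
E
```

```text
[530.08488854 -52.34857676  85.91172928] [-5.80078027  3.42588242 23.02024972] [0.7506837  1.56755373 0.02840733]
```

View pics/s5.png

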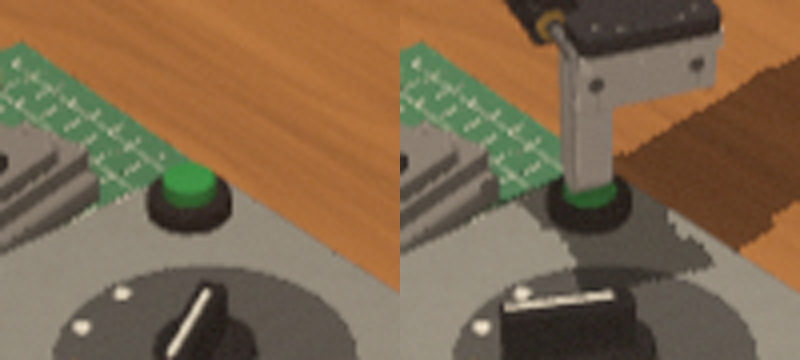

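The right half shows the fingertip on the green button, which is now almost flush with its collar. 23 N against a 5 N spring means it's bottomed out, so I'll lift off.

carry_out --motion '[{"tx":0,"ty":0,"tz":-0.005,"ax":0,"ay":0,"az":0,"grip":0},{"tx":0,"ty":0,"tz":-0.01,"ax":0,"ay":0,"az":0,"grip":0},{"tx":0,"ty":0,"tz":-0.025,"ax":0,"ay":0,"az":0,"grip":0},{"tx":0,"ty":0,"tz":-0.025,"ax":0,"ay":0,"az":0,"grip":0},{"tx":-0.03,"ty":0,"tz":-0.02,"ax":0,"ay":0,"az":0,"grip":0},{"tx":-0.04,"ty":0,"tz":-0.02,"ax":0,"ay":0,"az":0,"grip":0},{"tx":-0.03,"ty":0,"tz":0,"ax":0,"ay":0,"az":0,"grip":0},{"tx":0,"ty":0,"tz":0,"ax":0,"ay":0,"az":0,"grip":0}]'

```text
t: 9.1
tcp_pos: [431.7, -21.0, 190.4]
ee_rot: [0.988, -0.156, 0.0, 0.0]
ft_force: [0.2, 0.3, -0.5]
width: 0.3
grip_force: 0.0
```

```bash
python3 - <<'E'
from h import *
print(observe()["tcp_pos"])
t=vision.grab_frame("scene");u=vision.grab_frame("top")
cv2.imwrite("pics/s6.png",np.hstack([cv2.resize(t[190:340,240:440],(400,300)),cv2.resize(u[170:290,190:350],(400,300))])[:,:,::-1])
E
```

```text
[431.70940357 -21.02510902 190.44575203]
```

View pics/s6.png

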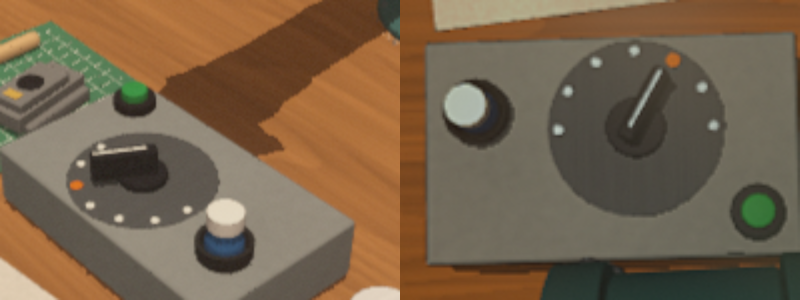

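Both views show the lever at the orange mark (673,60 in the top crop), the button up again at (758,210), and the jar still in its cup.

```bash
python3 -c "
from bench import order
print(order.sign_off())"
```

```text
the job is handed in; nothing more can be done
None
```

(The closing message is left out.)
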